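# Find and seat the rocking pan lid

## Task

One of the four pan lids in the steel rail is not home. With a fingertip, press the lids near their edges until you find the one that rocks, then push that lid's knob straight down until the lid sits flush and firm like the others, and draw the hand clear. Do not lift or pull any lid, do not press the knobs of the lids that sit firm, and leave the jars, bowls and other things where they are.

Things in the scene. Friction and masses are not known exactly. Their poses are not given: they have to be found in the camera images.
- rail: steel countertop pan rail standing on the table, 340 (its x, front to back) x 560 (its y) x 110 mm high, its flat deck on top; a row of four lids lies in its deck, their centres 30 in front of the rail's middle (its x = -30) at its y = -180, -60, 60, 180 (which lid is where varies). Origin: middle of its underside, z up. It does not move.
- lid1: one of four identical loose steel pan lids: plate 172 (x) x 106 (y) x 5 mm, a black knob 28 dia x 18 mm high in its middle, a skirt 10 deep beneath that keeps it in its opening with 2 mm of play; 14 mm between neighbouring lids. Origin: middle of the plate's underside, z up, axes along the rail's. Home: the plate lies on the deck (origin 110 above the rail's underside) and does not move when its edge is pressed
- lid1_knob (a point): middle of the flat top of lid1's knob, 23 mm above the underside of the lid's plate
- lid2: second of the four lids, as lid1. Any one of the four is the loose one: it stands level, 3 mm proud, on a push-fit catch 30 x 30 mm under its middle. A press near its edge tips it under only 0.6 to 2 N, by 0.03 to 0.08 rad: the pressed edge gives about 2 mm till it meets the deck and the far edge rises 5 mm; let go, it comes level again
- lid2_knob (a point): middle of the flat top of lid2's knob, 23 mm above the underside of the lid's plate
- lid3: third of the four lids, as lid1. If it is the loose one: pressing its knob straight down with more than about 10 N (16 N is plenty) drives the catch beneath down by 3 mm, and the lid stays home
- lid3_knob (a point): middle of the flat top of lid3's knob, 23 mm above the underside of the lid's plate
- lid4: fourth of the four lids, as lid1 in all; it too may be the loose one
- lid4_knob (a point): middle of the flat top of lid4's knob, 23 mm above the underside of the lid's plate
- spice_jar: short amber glass jar with a red cap, 40 dia x 62 mm high, on the rail's back strip; origin: middle of its underside; to be left alone
- pepper_jar: short clear jar with a black cap, 40 dia x 62 mm high, on the rail's back strip; origin: middle of its underside; to be left alone
- sauce_bowl: small brass bowl, 72 dia x 32 mm high, on the rail's back strip; origin: middle of its underside; to be left alone
- side_bowl: brass bowl, 130 dia x 55 mm high, on the table to the left of the rail; origin: middle of its underside; to be left alone
- sauce_bottle: red bottle with a yellow cap, 60 dia x 170 mm high, on the table to the right of the rail; origin: middle of its underside; to be left alone
- steel_cup: steel cup, 72 dia x 80 mm high, on the table to the right of the rail; origin: middle of its underside; to be left alone
- turner: turner (spatula) 240 mm long lying on the table to the left of the rail; origin: its underside, near mid-length; to be left alone
There are look-alikes about, which are no part of the job. What is shaped like the lid2 but orange or yellow is not meant.

How it is judged:
On the way, in this order (a step that is already met when the one before it is completed fails the run):
1. the loose lid is rocked by a press near its edge (((angle between lid1's own z axis and vertical above 0.02 rad and contact force between the fingers and lid1 above 0.2 N) or (angle between lid2's own z axis and vertical above 0.02 rad and contact force between the fingers and lid2 above 0.2 N) or (angle between lid3's own z axis and vertical above 0.02 rad and contact force between the fingers and lid3 above 0.2 N) or (angle between lid4's own z axis and vertical above 0.02 rad and contact force between the fingers and lid4 above 0.2 N))), for 0.1 s.
2. all four lids lie home (z of lid1 in the frame of rail between 0.107 and 0.1112 m and angle between each of lid1, lid2, lid3, lid4's own z axis and vertical below 0.012 rad and z of lid2 in the frame of rail between 0.107 and 0.1112 m and z of lid3 in the frame of rail between 0.107 and 0.1112 m and z of lid4 in the frame of rail between 0.107 and 0.1112 m), for 0.2 s.
At the end, for the whole second after the job is handed in: all four lids lie on the deck, less than 1.2 mm proud and tilted less than 0.012 rad, at rest; the other loose things are within 20 mm of where they stood (all of step 2 and linear speed of each of lid1, lid2, lid3, lid4 below 0.02 m/s and distance of each of spice_jar, pepper_jar, sauce_bowl, side_bowl, sauce_bottle, steel_cup, turner from where it was at the start of the episode below 0.02 m); the robot touches nothing.
It fails at once if a lid was lifted or carried (moved more than 12 mm) (distance of any of lid1, lid2, lid3, lid4 from where it was at the start of the episode above 0.012 m).
It fails at once if the knob of a lid that sits firm was pressed while the loose lid was still not home ((contact force between the fingers and lid1 above 1.5 N and horizontal distance between the grasp point and lid1_knob below 0.015 m and z of lid1 in the frame of rail below 0.1112 m and angle between lid1's own z axis and vertical below 0.012 rad and z of any of lid2, lid3, lid4 in the frame of rail above 0.1118 m) or (contact force between the fingers and lid2 above 1.5 N and horizontal distance between the grasp point and lid2_knob below 0.015 m and z of lid2 in the frame of rail below 0.1112 m and angle between lid2's own z axis and vertical below 0.012 rad and z of any of lid1, lid3, lid4 in the frame of rail above 0.1118 m) or (contact force between the fingers and lid3 above 1.5 N and horizontal distance between the grasp point and lid3_knob below 0.015 m and z of lid3 in the frame of rail below 0.1112 m and angle between lid3's own z axis and vertical below 0.012 rad and z of any of lid1, lid2, lid4 in the frame of rail above 0.1118 m) or (contact force between the fingers and lid4 above 1.5 N and horizontal distance between the grasp point and lid4_knob below 0.015 m and z of lid4 in the frame of rail below 0.1112 m and angle between lid4's own z axis and vertical below 0.012 rad and z of any of lid1, lid2, lid3 in the frame of rail above 0.1118 m)).
It fails at once if a jar, bowl, bottle, cup or the turner was pushed more than 20 mm (distance of any of spice_jar, pepper_jar, sauce_bowl, side_bowl, sauce_bottle, steel_cup, turner from where it was at the start of the episode above 0.02 m).
It also fails if it takes over 53 s, if anything falls off the work surface, if the arm or the gripper's body presses on something with over 40 N, if the wrist force passes 120 N, or if a joint passes its speed limit or range.

## Robot

A 6-joint arm with a two-finger parallel gripper is mounted at the origin on the work surface. World frame = base frame: x ahead of the robot, y to its left, z up, the work surface at z = 0. Lengths are in m, angles in rad, forces in N, time in s.
With the tool pointing down it reaches from about 0.275 to 0.75 m from the base axis. Payload 10.2 kg.
Tool frame: the origin (TCP) lies on the centre line of the jaws, within the pads' length; the fingertips stand 11 mm ahead of it and the grasp point (between the pads) lies 8 mm behind it; z points along the fingers, y is the line along which they close (so a half turn about z gives the same grasp; the last joint's range is limited). The gripper opens to 85 mm and grips with 20 to 120 N. Pads are 22 mm wide; open, the fingers measure 114 mm over their backs; the gripper's body (76 mm by 85 mm) begins 54 mm behind the grasp point. The pads swing forward as they close: fully open they stand 13 mm farther back than shut.
Start: joints at [-1.558, 0.313, 1.498, -0, 1.331, -0.223], TCP at [0.123, -0.51, 0.208] pointing down, gripper open.
Joint ranges: [-2.94, 2.94], [-0.97, 2.17], [0.19, 2.56], [-1.23, 4.37], [0.02, 3.11], [-2.88, 2.88]. Speed limits (rad/s): [2.39, 2.39, 3.01, 3.14, 3.14, 3.14].

## Interface

Orientations are given as a unit quaternion [w, x, y, z].
In Python, from station import r, eyes, workorder gives the robot as it stands. The module is installed in compiled form; this text tells all that it offers.
- The arm moves only by the tool carry_out, never from a script. Its argument "moves" is a list of rows, each a list of 7 numbers: the closure, from 0 (fully open) to 1 (shut), then the shift along the tool's x, y, z in m, then the turn, a rotation vector about the tool's x, y, z in rad. A call has 1 to 20 rows; each row shifts and turns the commanded pose from where the row before left it, along the tool's axes as they then stand; what a row does not reach is not made up. A row lasts 1/10 s, in which the tool goes at most 50 mm and 8.59 degrees, less where a joint would pass 70% of its speed; a pose out of reach is approached as far as the arm can. A call is refused whole if a number of a shift passes 0.05 or a number of a turn 0.15, either way. A call with a gripper value outside its range is refused whole. The fingers move at their own pace and stop on an object; the grip force is fixed at half the most. Time passes only in rows, so rows that do not move let the fingers close. It gives the time, the measured TCP pose, the force, the opening and the grip force at its end, in the units of the state.
- r.state(): the state, without advancing time (a new reading comes with each control period).
- eyes.capture(name): name is "scene" or "top" or "wrist"; returns a dict with "img" (420x560x3 uint8, red, green, blue), "z_map" (420x560 float32, m along the optical axis (not along the pixel's ray), 0 where there is no reading), "K" (3x3 intrinsics, pixels), "k1" (the pictures are not rectified: a ray, as slopes to the right and down, at radius r is drawn at 1 + k1 r^2 times it, then the intrinsics apply), "position" and "attitude" of the camera in the world; the wrist camera has in their place "T_tool_cam" (4x4, takes a point from camera to tool coordinates, whose origin is the TCP and whose axes are the flange's). Camera axes: x right, y down, z forward; pixel columns grow to the right and rows downward; lengths in m; the calibration is good to about 2 mm. A picture is of the moment at which its call begins: read the wrist's pose just before it.
- workorder.close_job(): hands the job in; it is judged then, once.
Trained networks look in the newest picture that a camera, given by its name, has taken for a name from the list of things; names that differ only in an ending like _2 or _b are one class to them, and where a whole thing is asked for, a point or a joint stands for the part that bears it (a point fixed in the world has none). Each returns a list of dicts, best first, with "score" (0 to 1); they miss things now and then, are a little off and sometimes report something else, mostly with a low value. They report only what shows in the picture. A call takes as long as a camera call. They do not tell look-alikes from the thing itself.
- eyes.boxes_of(camera, target): "position" ([column, row] in pixels, amid what is visible of it).
The state is a dict: "time_s": time; "joint_positions": joint angles; "qvel": joint speeds; "effort": joint torques, N m; "ee_pos": TCP position; "ee_rot": TCP orientation; "wrist_force": force on the tool from outside, world axes, zero at the start; "torque": the same for the moment, N m; "gripper_width": opening from 0.0 (shut) to 1.0 (fully open); "gripper_force": force on a finger pad.
Only numpy, scipy, OpenCV 4.12 (cv2) and the standard library are available. Lean on these libraries where they do the work, as an engineer would, in place of code of your own. Each camera call takes 0.05 s, during which the arm holds its last target. There are 200 camera calls.

## Working session

There is one attempt and no reset: what is moved stays moved. The work goes in short steps, Python scripts to look and compute and a tool call to move; the robot and the scene stay as the last step left them, time stands still between calls to the robot, and variables do not carry over. Pictures are saved under pics/ and viewed, at most 10 in all, crops included, and the job is handed in when it is done.

Besides the shell and the picture viewer there is one more tool, called after "Request:" as name(argument=value, ...), one argument or row to a line, values as JSON. carry_out: Moves the arm, as the interface text tells. Its arguments: {"type":"object","properties":{"moves":{"type":"array","items":{"type":"array","items":{"type":"number"}}}},"required":["moves"]}

```bash
mkdir -p pics; cat > h.py <<'E'
import numpy as np, cv2
from scipy.spatial.transform import Rotation as R
from station import r, eyes, workorder
def rot(q): return R.from_quat([q[1],q[2],q[3],q[0]]).as_matrix()
def pose(c,s=None):
    if 'T_tool_cam' in c:
        T=np.eye(4);T[:3,:3]=rot(s['ee_rot']);T[:3,3]=s['ee_pos'];return T@np.array(c['T_tool_cam'])
    T=np.eye(4);a=np.array(c['attitude']);T[:3,:3]=rot(a) if a.size==4 else a;T[:3,3]=c['position'];return T
def cloud(c,T):
    K=np.array(c['K']);h,w=c['z_map'].shape
    u,v=np.meshgrid(np.arange(w),np.arange(h))
    xd=(u-K[0,2])/K[0,0];yd=(v-K[1,2])/K[1,1];x,y=xd.copy(),yd.copy()
    for _ in range(8):
        f=1+c['k1']*(x*x+y*y);x=xd/f;y=yd/f
    z=c['z_map'];P=np.stack([x*z,y*z,z],-1)@T[:3,:3].T+T[:3,3];P[z==0]=np.nan;return P
E
python3 - <<'E'
from h import *
s=r.state();print(s)
for n in('top','scene'):
    c=eyes.capture(n);cv2.imwrite(f'pics/{n}0.png',c['img'][...,::-1]);P=cloud(c,pose(c));np.save(f'{n}.npy',P)
    print(n,c['K'],c['k1'],c['position'],c['attitude'])
    for t in('rail','lid1','lid1_knob','lid2','spice_jar','pepper_jar','sauce_bowl'):
        for b in eyes.boxes_of(n,t)[:6]:
            p=b['position'];print(t,round(b['score'],2),np.round(p),np.round(P[int(p[1]),int(p[0])],3))
E
```

```text
{'time_s': 0.0, 'joint_positions': array([-1.55833532e+00,  3.13454842e-01,  1.49843697e+00, -2.17863762e-05,
        1.33102218e+00, -2.23414516e-01]), 'qvel': array([ 3.59557993e-05,  4.04463696e-04,  8.54542304e-06, -6.32174747e-04,
       -3.43647607e-04, -6.32831209e-04]), 'effort': array([ 1.58104260e-03, -4.12262678e+01, -2.59743440e+01, -1.03748957e-04,
        4.09666260e-03, -1.20084738e-05]), 'ee_pos': array([ 0.12266068, -0.51016827,  0.20783267]), 'ee_rot': array([-6.58107904e-04,  9.93052878e-01,  1.17667097e-01,  5.90346914e-05]), 'wrist_force': array([-0.15800595,  0.04069458, -0.00735473]), 'torque': array([-0.0129261 ,  0.03117324,  0.01264134]), 'gripper_force': 0.0, 'gripper_width': 1.0033374316136596}
top [[526.12359906   0.         279.54207296]
 [  0.         526.12359906 214.02485164]
 [  0.           0.           1.        ]] -0.06741210304638745 [ 0.18064602 -0.00379129  1.77703999] [ 0.07067622 -0.69512394  0.71233742 -0.06620416]
rail 0.64 [318. 189.] [ 0.586 -0.12   0.133]
rail 0.6 [299. 178.] [ 0.629 -0.061  0.1  ]
lid1 0.94 [322. 190.] [ 0.578 -0.135  0
[... 1052 characters left out ...]
61  -0.247  0.13 ]
lid1 0.81 [339. 195.] [0.274 0.213 0.033]
lid1 0.78 [296. 237.] [ 0.595 -0.008  0.12 ]
lid1 0.74 [339. 230.] [0.59  0.113 0.121]
lid1 0.65 [206. 210.] [ 0.28  -0.251  0.027]
lid1 0.59 [248. 243.] [ 0.603 -0.136  0.123]
lid1_knob 0.71 [295. 238.] [ 0.596 -0.008  0.117]
lid2 0.96 [205. 246.] [ 0.61  -0.247  0.13 ]
lid2 0.81 [339. 195.] [0.274 0.213 0.033]
lid2 0.78 [296. 237.] [ 0.595 -0.008  0.12 ]
lid2 0.74 [339. 230.] [0.59  0.113 0.121]
lid2 0.65 [206. 210.] [ 0.28  -0.251  0.027]
lid2 0.59 [248. 243.] [ 0.603 -0.136  0.123]
spice_jar 0.66 [274. 267.] [ 0.751 -0.091  0.159]
pepper_jar 0.94 [331. 263.] [0.744 0.05  0.144]
sauce_bowl 0.92 [220. 277.] [ 0.718 -0.217  0.12 ]
```

View pics/top0.png

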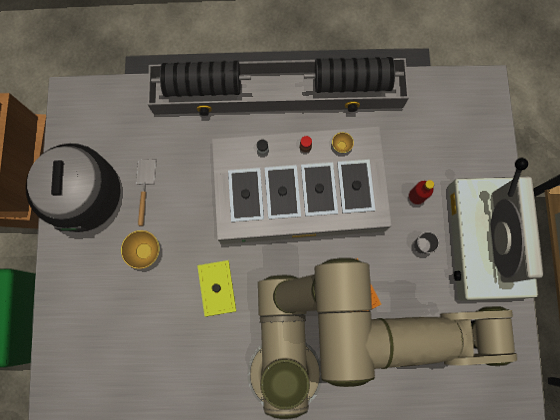

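```bash
python3 - <<'E'
from h import *
P=np.load('top.npy')
im=cv2.imread('pics/top0.png');cv2.imwrite('pics/crop0.png',cv2.resize(im[110:240,200:400],None,fx=4,fy=4,interpolation=cv2.INTER_CUBIC))
# lid depth per lid: plane fit on the deck-level cloud
kn=[]
roi=np.zeros(P.shape[:2],bool);roi[120:240,210:390]=1
top=roi&(P[...,2]>0.127)&(P[...,0]<0.65)
n,l,st,ce=cv2.connectedComponentsWithStats(top.astype('uint8'))
for i in range(1,n):
    if st[i,4]>15: print('knob?',st[i],np.round(np.nanmedian(P[l==i],0),4))
E
```

```text
knob? [352 181   9   9  58] [ 0.5925 -0.247   0.1335]
knob? [316 184   8   9  51] [ 0.5865 -0.1269  0.131 ]
knob? [278 187   9   9  51] [ 0.5797 -0.007   0.1328]
knob? [241 190   9   9  52] [0.5722 0.1124 0.1326]
```

The top view shows the four lids in the rail, with knobs at about (246,194), (282,191), (319,188) and (356,185). They are grey with black knobs. The yellow plate at (217,288) and the orange one at (375,299) lie on the table, so they are the look-alikes and I'll leave them. The rail is turned about +0.056 rad. I'll start with the rightmost lid, at its front edge, with the jaws shut.

Request:
carry_out(
  moves=[
    [1,0.03,-0.0105,0,0,0,0],
    [1,0.03,-0.0105,0,0,0,0],
    [1,0.03,-0.0105,0,0,0,0],
    [1,0.03,-0.0105,0,0,0,0],
    [1,0.03,-0.0105,0,0,0,0],
    [1,0.03,-0.0105,0,0,0,0],
    [1,0.03,-0.0105,0,0,0,0],
    [1,0.03,-0.0105,0,0,0,0],
    [1,0.03,-0.0105,0,0,0,0],
    [1,0.03,-0.0105,0,0,0,0],
    [1,0.03,-0.0105,0,0,0,0],
    [1,0.03,-0.0105,0,0,0,0],
    [1,0.03,-0.0105,0,0,0,0],
    [1,0.03,-0.0105,0,0,0,0],
    [1,0.034,-0.0105,0,0,0,0],
    [1,0,0,0,0,0,0.09],
    [1,0,0,0,0,0,0.09],
    [1,0,0,0,0,0,0],
    [1,0,0,0,0,0,0],
  ],
)

```text
time_s: 2.7
ee_pos: [0.5272, -0.2514, 0.2084]
ee_rot: [-0.0, 1.0, 0.029, -0.0]
wrist_force: [-0.4, 0.8, 0.7]
gripper_width: -0.004
gripper_force: 0.0
```

```bash
python3 - <<'E'
from h import *
s=r.state();c=eyes.capture('wrist');cv2.imwrite('pics/w0.png',c['img'][...,::-1]);P=cloud(c,pose(c,s))
print(s['ee_pos'],s['ee_rot'],s['gripper_width'],s['wrist_force'])
ok=(P[...,2]>.126)&(P[...,2]<.14)&(P[...,0]<.63)
n,l,st,_=cv2.connectedComponentsWithStats(ok.astype('uint8'))
for i in range(1,n):
    if st[i,4]>100: print(st[i],np.round(np.nanmean(P[l==i],0),4))
# lid plate heights at front part of each
for x,y in[(.5276,-.2507),(.5216,-.1306),(.5148,-.0107),(.5073,.1087)]:
    m=np.hypot(P[...,0]-x,P[...,1]-y)<.02
    if m.sum()>20: print(x,y,m.sum(),np.nanmedian(P[m][:,2]))
E
```

```text
[ 0.52720167 -0.25135157  0.20840042] [-7.23770435e-06  9.99579955e-01  2.89812648e-02 -2.05156940e-05] -0.0035333847528257437 [-0.40735776  0.77625017  0.68522753]
[ 103  103   40   38 1181] [ 0.5907 -0.1291  0.1322]
[ 262  104   37   39 1099] [ 0.5968 -0.2475  0.1356]
[539 138  21  40 585] [ 0.5822 -0.4628  0.1305]
0.5276 -0.2507 13233 0.2860510475339728
0.5216 -0.1306 1515 0.11521026128237805
0.5148 -0.0107 966 0.11500082203777232
```

View pics/w0.png

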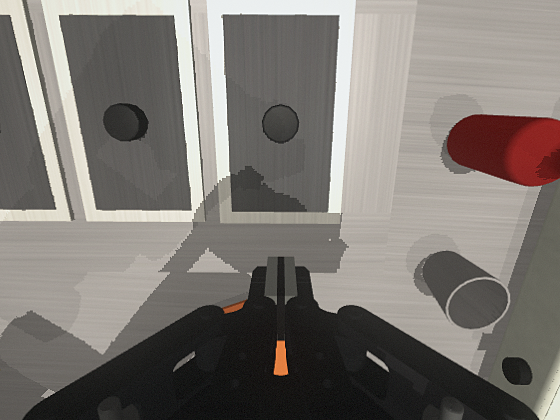

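The wrist view shows the rightmost lid's knob at (280,123) and its neighbour's at (122,122). The rightmost knob top is at 0.1356 m against 0.1322 m, so that lid stands about 3 mm proud. I'll press its front edge to check.

Request:
carry_out(
  moves=[
    [1,0.004,0,0.02,0,0,0],
    [1,0,0,0.02,0,0,0],
    [1,0,0,0.02,0,0,0],
    [1,0,0,0.012,0,0,0],
    [1,0,0,0.003,0,0,0],
    [1,0,0,0,0,0,0],
    [1,0,0,0,0,0,0],
  ],
)

```text
time_s: 3.45
ee_pos: [0.5317, -0.2514, 0.1344]
ee_rot: [0.001, 1.0, 0.028, 0.001]
wrist_force: [-0.4, 0.3, -0.1]
gripper_width: -0.001
gripper_force: 0.0
```

Request:
carry_out(
  moves=[
    [1,0,0,0.002,0,0,0],
    [1,0,0,0.002,0,0,0],
    [1,0,0,0,0,0,0],
  ],
)

```text
time_s: 3.75
ee_pos: [0.5312, -0.251, 0.1293]
ee_rot: [-0.0, 1.0, 0.028, -0.0]
wrist_force: [0.5, 0.3, 0.0]
gripper_width: -0.002
gripper_force: 0.0
```

Request:
carry_out(
  moves=[
    [1,0,0,0.001,0,0,0],
    [1,0,0,0,0,0,0],
  ],
)

```text
time_s: 3.95
ee_pos: [0.5313, -0.251, 0.1283]
ee_rot: [-0.0, 1.0, 0.028, -0.0]
wrist_force: [1.0, 0.1, -0.9]
gripper_width: -0.003
gripper_force: 0.0
```

Request:
carry_out(
  moves=[
    [1,0,0,0.001,0,0,0],
    [1,0,0,0,0,0,0],
  ],
)

```text
time_s: 4.15
ee_pos: [0.5312, -0.251, 0.1273]
ee_rot: [-0.0, 1.0, 0.028, -0.0]
wrist_force: [-0.2, -0.1, -0.4]
gripper_width: -0.001
gripper_force: 0.0
```

Request:
carry_out(
  moves=[
    [1,0,0,0.001,0,0,0],
    [1,0,0,0,0,0,0],
  ],
)

```text
time_s: 4.35
ee_pos: [0.5312, -0.251, 0.1263]
ee_rot: [-0.0, 1.0, 0.028, -0.0]
wrist_force: [0.1, 0.2, -0.5]
gripper_width: 0.002
gripper_force: 0.0
```

```bash
python3 - <<'E'
from h import *
f=[]
for i in range(4):
    s=r.state();c=eyes.capture('wrist');f.append(s['wrist_force'])
print(s['ee_pos'],np.mean(f,0))
P=cloud(c,pose(c,s));cv2.imwrite('pics/w1.png',c['img'][...,::-1])
# plane of each plate: rows along rail x
ex=np.array([.9984,.0564]);ey=np.array([-.0564,.9984])
for n,k in(('A',(.5968,-.2475)),('B',(.5907,-.1291))):
    d=P[...,:2]-np.array(k);u=d@ex;v=d@ey
    m=(abs(v)<.045)&(abs(u)<.08)&(np.hypot(u,v)>.025)&(P[...,2]>.105)&(P[...,2]<.127)
    A=np.c_[u[m],v[m],np.ones(m.sum())];q=np.linalg.lstsq(A,P[m][:,2],rcond=None)[0];print(n,m.sum(),u[m].min(),u[m].max(),q)
E
```

```text
[ 0.53127441 -0.25102886  0.1263826 ] [ 0.08313092  0.33407003 -0.02489966]
A 36788 -0.07999886177167219 0.06574579510850483 [-0.00099001 -0.00129635  0.11824529]
B 31271 -0.079990263438351 0.06605380729785115 [-0.00073001  0.00064494  0.11519665]
```

Request:
carry_out(
  moves=[
    [1,0,0,0.001,0,0,0],
    [1,0,0,0,0,0,0],
    [1,0,0,0,0,0,0],
  ],
)

```text
time_s: 4.85
ee_pos: [0.5313, -0.2511, 0.1254]
ee_rot: [-0.0, 1.0, 0.028, -0.0]
wrist_force: [0.7, 0.3, -0.1]
gripper_width: 0.001
gripper_force: 0.0
```

Request:
carry_out(
  moves=[
    [1,0,0,0.001,0,0,0],
    [1,0,0,0,0,0,0],
    [1,0,0,0,0,0,0],
  ],
)

```text
time_s: 5.15
ee_pos: [0.5313, -0.251, 0.1244]
ee_rot: [-0.0, 1.0, 0.028, -0.0]
wrist_force: [0.7, 1.0, 0.2]
gripper_width: -0.001
gripper_force: 0.0
```

```bash
cat > t.py <<'E'
from h import *
import sys
f=[]
for i in range(4):
    s=r.state();c=eyes.capture('wrist');f.append(s['wrist_force'])
print(s['time_s'],s['ee_pos'],np.mean(f,0))
P=cloud(c,pose(c,s));cv2.imwrite(f'pics/{sys.argv[1]}.png',c['img'][...,::-1])
ex=np.array([.9984,.0564]);ey=np.array([-.0564,.9984])
for n,k in(('A',(.5968,-.2475)),('B',(.5907,-.1291))):
    d=P[...,:2]-np.array(k);u=d@ex;v=d@ey
    m=(abs(v)<.045)&(abs(u)<.08)&(np.hypot(u,v)>.025)&(P[...,2]>.105)&(P[...,2]<.127)
    A=np.c_[u[m],v[m],np.ones(m.sum())];q=np.linalg.lstsq(A,P[m][:,2],rcond=None)[0];print(n,m.sum(),q)
E
python3 t.py w2
```

```text
5.3 [ 0.53129042 -0.25106663  0.12441691] [0.11351911 0.11360169 0.46566215]
A 37310 [-0.00093653 -0.00149098  0.11826751]
B 31159 [-0.00073748  0.00079444  0.115217  ]
```

View pics/w2.png

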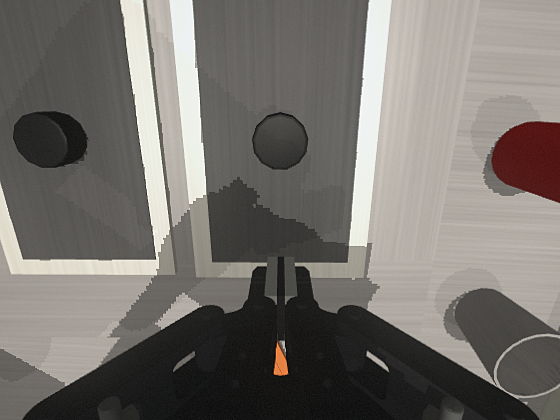

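```bash
python3 - <<'E'
from h import *
s=r.state();c=eyes.capture('wrist');P=cloud(c,pose(c,s))
for p in[(230,250),(230,258),(230,268),(230,274),(230,282),(345,255),(345,268),(345,284),(190,150),(200,150),(372,150),(385,150),(272,262),(290,262),(272,285),(290,285),(280,115),(280,165)]:
    print(p,np.round(P[p[1],p[0]],4),c['img'][p[1],p[0]])
print(c['T_tool_cam'],s['wrist_force'])
E
```

```text
(230, 250) [ 0.5285 -0.2208  0.1187] [59 56 54]
(230, 258) [ 0.5228 -0.2208  0.1183] [60 58 56]
(230, 268) [ 0.5152 -0.2206  0.1171] [160 154 143]
(230, 274) [ 0.5112 -0.2207  0.1176] [160 155 142]
(230, 282) [ 0.5006 -0.2196  0.11  ] [121 116 111]
(345, 255) [ 0.5294 -0.2911  0.1192] [68 66 63]
(345, 268) [ 0.5196 -0.2926  0.1178] [160 157 146]
(345, 284) [ 0.5029 -0.2965  0.1092] [113 110 108]
(190, 150) [ 0.5877 -0.1983  0.1177] [237 241 231]
(200, 150) [ 0.5879 -0.2037  0.117 ] [238 242 236]
(372, 150) [ 0.5933 -0.2988  0.1166] [238 241 236]
(385, 150) [ 0.5928 -0.3086  0.109 ] [200 192 185]
(272, 262) [ 0.5426 -0.2467  0.1573] [79 78 72]
(290, 262) [ 0.5433 -0.2553  0.1576] [77 79 73]
(272, 285) [ 0.5426 -0.2472  0.1771] [76 77 73]
(290, 285) [ 0.543  -0.2547  0.177 ] [76 76 71]
(280, 115) [ 0.6095 -0.2467  0.1362] [63 60 58]
(280, 165) [ 0.5856 -0.2481  0.1359] [48 48 46]
[[ 1.42138178e-03 -9.46976941e-01 -3.21298386e-01  8.31665703e-02]
 [ 9.99997958e-01  8.84468105e-04  1.81702743e-03 -1.00463075e-05]
 [-1.43650490e-03 -3.21300313e-01  9.46976264e-01 -1.65308565e-01]
 [ 0.00000000e+00  0.00000000e+00  0.00000000e+00  1.00000000e+00]] [-0.5923562   0.35056662 -0.42593769]
```

Request:
carry_out(
  moves=[
    [1,0,0,0.001,0,0,0],
    [1,0,0,0,0,0,0],
    [1,0,0,0,0,0,0],
  ],
)

```text
time_s: 5.7
ee_pos: [0.5312, -0.2511, 0.1234]
ee_rot: [-0.0, 1.0, 0.028, -0.0]
wrist_force: [-0.6, 0.4, -0.5]
gripper_width: 0.001
gripper_force: 0.0
```

Request:
carry_out(
  moves=[
    [1,0,0,0.001,0,0,0],
    [1,0,0,0,0,0,0],
    [1,0,0,0,0,0,0],
  ],
)

```text
time_s: 6.0
ee_pos: [0.5312, -0.2511, 0.1224]
ee_rot: [-0.0, 1.0, 0.028, -0.0]
wrist_force: [0.4, 0.0, 0.5]
gripper_width: -0.002
gripper_force: 0.0
```

```bash
python3 t.py w3
```

```text
6.15 [ 0.5312988 -0.2510647  0.1224139] [0.59675846 0.04937716 0.28240496]
A 37816 [-0.00076048 -0.00138246  0.11826948]
B 31020 [-0.00050755  0.00098372  0.11521576]
```

Request:
carry_out(
  moves=[
    [1,0,0,0.001,0,0,0],
    [1,0,0,0,0,0,0],
    [1,0,0,0,0,0,0],
  ],
)

```text
time_s: 6.5
ee_pos: [0.5313, -0.2511, 0.1214]
ee_rot: [-0.0, 1.0, 0.028, -0.0]
wrist_force: [-0.0, -0.2, 0.7]
gripper_width: -0.004
gripper_force: 0.0
```

Request:
carry_out(
  moves=[
    [1,0,0,0.001,0,0,0],
    [1,0,0,0,0,0,0],
    [1,0,0,0,0,0,0],
  ],
)

```text
time_s: 6.8
ee_pos: [0.5313, -0.2511, 0.1204]
ee_rot: [-0.0, 1.0, 0.028, -0.0]
wrist_force: [-0.6, 0.5, 0.0]
gripper_width: 0.005
gripper_force: 0.0
```

```bash
python3 t.py w4
```

```text
6.95 [ 0.53128771 -0.25104751  0.12039885] [-0.03454185  0.419433    0.53440629]
A 38371 [-0.0008875  -0.00140255  0.11825798]
B 30870 [-0.00056387  0.0011626   0.11520568]
```

```bash
python3 - <<'E'
from h import *
c=eyes.capture('scene');P=cloud(c,pose(c))
d=np.hypot(P[...,0]-.531,P[...,1]+.251)
m=(d<.03)&(P[...,2]>.1)&(P[...,2]<.2)
v,u=np.where(m);print(u.min(),u.max(),v.min(),v.max())
u0,v0=int(np.median(u)),int(np.median(v))
cv2.imwrite('pics/s1.png',cv2.resize(c['img'][v0-50:v0+50,u0-66:u0+66,::-1],None,fx=6,fy=6,interpolation=cv2.INTER_CUBIC));print(u0,v0)
for vv in range(v0-30,v0+30,3): print(vv,np.round(P[vv,u0],3))
E
```

```text
189 214 203 238
203 224
194 [ 0.549 -0.238  0.249]
197 [ 0.549 -0.239  0.241]
200 [ 0.548 -0.24   0.231]
203 [ 0.55  -0.241  0.223]
206 [ 0.548 -0.242  0.213]
209 [ 0.543 -0.244  0.2  ]
212 [ 0.543 -0.245  0.191]
215 [ 0.54  -0.246  0.179]
218 [ 0.541 -0.247  0.171]
221 [ 0.541 -0.248  0.161]
224 [ 0.541 -0.249  0.151]
227 [ 0.495 -0.254  0.109]
230 [ 0.525 -0.253  0.12 ]
233 [ 0.537 -0.253  0.119]
236 [ 0.552 -0.253  0.12 ]
239 [ 0.588 -0.251  0.136]
242 [ 0.6   -0.251  0.136]
245 [ 0.606 -0.252  0.131]
248 [ 0.606 -0.253  0.121]
251 [ 0.612 -0.254  0.116]
```

View pics/s1.png

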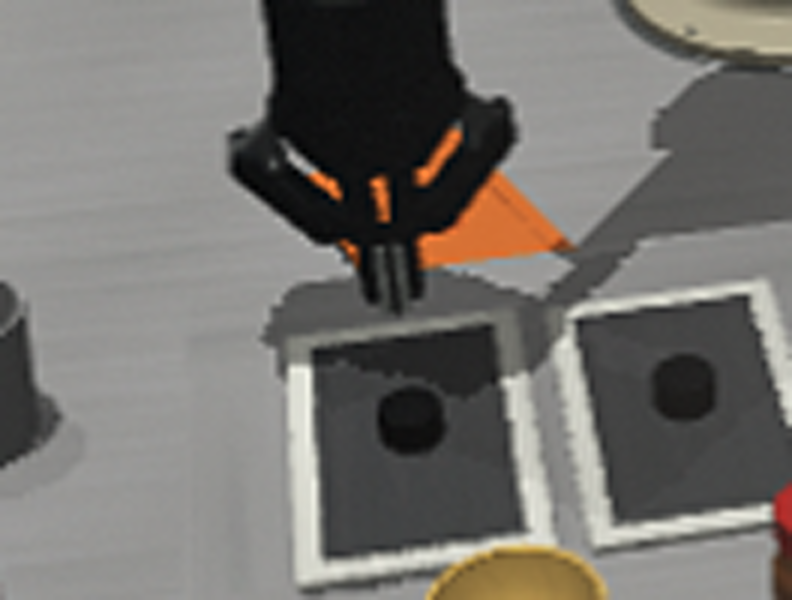

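The scene crop shows the fingertip ending at about crop pixel (397,312). By depth that is z ≈ 0.147, still about 28 mm above the lid, so the real tip is shorter than the text says. I'll go down carefully.

Request:
carry_out(
  moves=[
    [1,0,0,0.006,0,0,0],
    [1,0,0,0.006,0,0,0],
    [1,0,0,0.005,0,0,0],
    [1,0,0,0,0,0,0],
    [1,0,0,0,0,0,0],
  ],
)

```text
time_s: 7.55
ee_pos: [0.5313, -0.251, 0.1033]
ee_rot: [-0.0, 1.0, 0.028, -0.0]
wrist_force: [0.7, -1.0, 0.3]
gripper_width: -0.002
gripper_force: 0.0
```

Request:
carry_out(
  moves=[
    [1,0,0,0.002,0,0,0],
    [1,0,0,0,0,0,0],
  ],
)

```text
time_s: 7.75
ee_pos: [0.5312, -0.251, 0.1013]
ee_rot: [-0.0, 1.0, 0.028, -0.0]
wrist_force: [-0.1, 1.1, 0.3]
gripper_width: 0.002
gripper_force: 0.0
```

```bash
python3 t.py w5; python3 - <<'E'
from h import *
c=eyes.capture('scene');P=cloud(c,pose(c))
d=np.hypot(P[...,0]-.541,P[...,1]+.25)
for u0 in(201,203,205):
  print([ (vv,*np.round(P[vv,u0],3)) for vv in range(220,240)])
E
```

```text
7.9 [ 0.53132239 -0.25110683  0.10150298] [0.27534971 0.02533491 0.07966064]
A 44200 [-0.00095947 -0.00140578  0.1182793 ]
B 29028 [-0.0002911   0.00248888  0.11526661]
[(220, np.float64(0.538), np.float64(-0.253), np.float64(0.163)), (221, np.float64(0.539), np.float64(-0.253), np.float64(0.16)), (222, np.float64(0.542), np.float64(-0.254), np.float64(0.159)), (223, np.float64(0.541), np.float64(-0.254), np.float64(0.155)), (224, np.float64(0.541), np.float64(-0.254), np.float64(0.152)), (225, np.float64(0.544), np.float64(-0.255), np.float64(0.151)), (226, np.float64(0.542), np.float64(-0.255), np.float64(0.146)), (227, np.float64(0.543), np.float64(-0.255), np.float64(0.143)), (228, np.float64(0.541), np.float64(-0.256), np.float64(0.139)), (229, np.float64(0.544), np.float64(-0.256), np.float64(0.137)), (230, np.float64(0.541), np.float64(-0.257), np.float64(0.132)), (231, np.float64(0.527), np.float64(-0.258), np.float64(0.119)), (232, np.float64(0.528), np.float64(-0.259), np.float64(0.116)), (233, np.float64(0.537), np.float64(-0.258), np.float64(0.119)), (234, np.float64(0.54
[... 2257 characters left out ...]
oat64(0.54), np.float64(-0.246), np.float64(0.133)), (230, np.float64(0.543), np.float64(-0.246), np.float64(0.133)), (231, np.float64(0.54), np.float64(-0.247), np.float64(0.126)), (232, np.float64(0.532), np.float64(-0.247), np.float64(0.117)), (233, np.float64(0.535), np.float64(-0.248), np.float64(0.116)), (234, np.float64(0.541), np.float64(-0.248), np.float64(0.117)), (235, np.float64(0.544), np.float64(-0.248), np.float64(0.116)), (236, np.float64(0.548), np.float64(-0.248), np.float64(0.116)), (237, np.float64(0.558), np.float64(-0.248), np.float64(0.12)), (238, np.float64(0.561), np.float64(-0.248), np.float64(0.119)), (239, np.float64(0.585), np.float64(-0.246), np.float64(0.134))]
```

Request:
carry_out(
  moves=[
    [1,0,0,0.002,0,0,0],
    [1,0,0,0.002,0,0,0],
    [1,0,0,0,0,0,0],
  ],
)

```text
time_s: 8.3
ee_pos: [0.5311, -0.2509, 0.097]
ee_rot: [-0.0, 1.0, 0.028, -0.0]
wrist_force: [0.0, 0.1, 0.5]
gripper_width: -0.001
gripper_force: 0.0
```

Request:
carry_out(
  moves=[
    [1,0,0,0.001,0,0,0],
    [1,0,0,0,0,0,0],
  ],
)

```text
time_s: 8.5
ee_pos: [0.5312, -0.251, 0.0963]
ee_rot: [-0.0, 1.0, 0.028, -0.0]
wrist_force: [-0.1, 0.1, -0.4]
gripper_width: -0.0
gripper_force: 0.0
```

Request:
carry_out(
  moves=[
    [1,0,0,0.001,0,0,0],
    [1,0,0,0,0,0,0],
  ],
)

```text
time_s: 8.7
ee_pos: [0.5312, -0.251, 0.0953]
ee_rot: [-0.0, 1.0, 0.028, -0.0]
wrist_force: [0.1, 0.3, 0.3]
gripper_width: -0.002
gripper_force: 0.0
```

```bash
python3 t.py w6
```

```text
8.85 [ 0.53129116 -0.2510729   0.09542627] [0.2950254  0.06981356 0.21556564]
A 46582 [-0.00166108 -0.00148161  0.11830542]
B 28558 [-0.00022272  0.00308366  0.11528014]
```

Request:
carry_out(
  moves=[
    [1,0,0,0.001,0,0,0],
    [1,0,0,0,0,0,0],
    [1,0,0,0,0,0,0],
  ],
)

```text
time_s: 9.2
ee_pos: [0.5313, -0.2511, 0.0945]
ee_rot: [0.0, 1.0, 0.028, 0.0]
wrist_force: [-0.7, -0.0, 0.9]
gripper_width: -0.005
gripper_force: 0.5
```

Request:
carry_out(
  moves=[
    [1,0,0,0.001,0,0,0],
    [1,0,0,0,0,0,0],
    [1,0,0,0,0,0,0],
  ],
)

```text
time_s: 9.5
ee_pos: [0.5312, -0.2511, 0.0934]
ee_rot: [-0.0, 1.0, 0.028, -0.0]
wrist_force: [-0.5, 0.2, 1.2]
gripper_width: -0.0
gripper_force: 0.6
```

```bash
python3 t.py w7
```

```text
9.65 [ 0.531248   -0.25107034  0.09338829] [-0.74009368 -0.11467641  1.25432411]
A 47375 [ 0.03422503 -0.00153469  0.11878158]
B 28402 [-0.00035375  0.00321943  0.11525493]
```

The rightmost lid tipped by 0.034 rad under about 1.2 N, so it is the loose one. I'll rise, move over its knob and press.

Request:
carry_out(
  moves=[
    [1,0,0,-0.01,0,0,0],
    [1,0,0,-0.015,0,0,0],
    [1,0,0,-0.012,0,0,0],
    [1,0.02,0,0,0,0,0],
    [1,0.025,0,0,0,0,0],
    [1,0.02,0,0,0,0,0],
    [1,0,0,0,0,0,0],
    [1,0,0,0,0,0,0],
  ],
)

```text
time_s: 10.5
ee_pos: [0.596, -0.2473, 0.1305]
ee_rot: [-0.0, 1.0, 0.028, -0.0]
wrist_force: [0.4, -0.7, -1.3]
gripper_width: 0.003
gripper_force: 0.0
```

```bash
python3 t.py w8; python3 - <<'E'
from h import *
c=eyes.capture('scene');P=cloud(c,pose(c))
cv2.imwrite('pics/s2.png',cv2.resize(c['img'][190:270,150:256,::-1],None,fx=7,fy=7,interpolation=cv2.INTER_CUBIC))
E
```

```text
10.65 [ 0.59561618 -0.24760405  0.13075293] [ 0.08124459  0.0127841  -0.27627636]
A 22828 [-0.00161182 -0.00130802  0.11833629]
B 27784 [-0.00178621 -0.00015995  0.11527332]
```

View pics/s2.png

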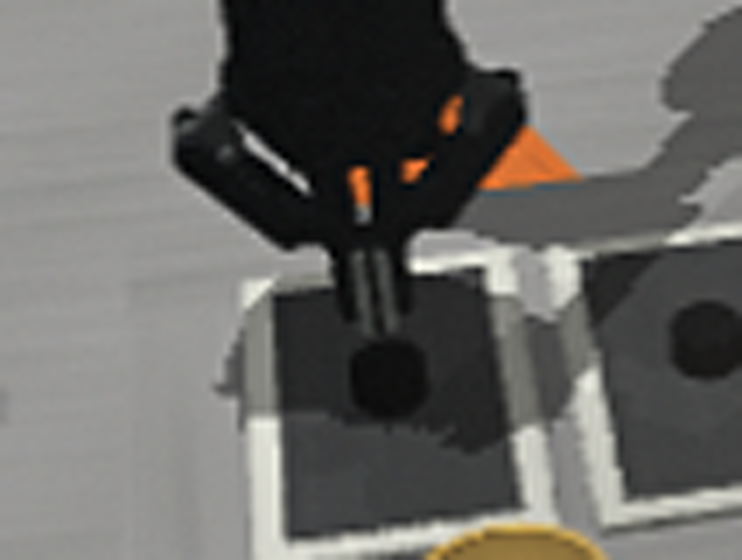

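View pics/w8.png

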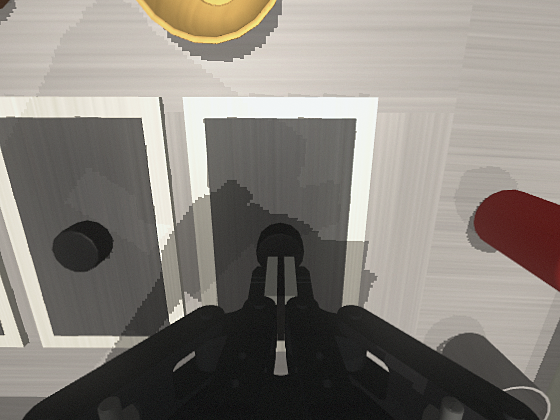

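Both views show the tip over the knob: scene crop tip at (378,335) with the knob at (388,378), and in the wrist view the knob at (280,240). The lid is level again and about 3 mm proud. Now pressing down.

Request:
carry_out(
  moves=[
    [1,0.001,0,0.008,0,0,0],
    [1,0,0,0.006,0,0,0],
    [1,0,0,0.002,0,0,0],
    [1,0,0,0.001,0,0,0],
    [1,0,0,0,0,0,0],
  ],
)

```text
time_s: 11.25
ee_pos: [0.5972, -0.2474, 0.1134]
ee_rot: [-0.0, 1.0, 0.028, -0.0]
wrist_force: [-0.1, -0.5, 0.1]
gripper_width: -0.002
gripper_force: 0.0
```

Request:
carry_out(
  moves=[
    [1,0,0,0.001,0,0,0],
    [1,0,0,0,0,0,0],
  ],
)

```text
time_s: 11.45
ee_pos: [0.5974, -0.2475, 0.113]
ee_rot: [0.0, 1.0, 0.028, 0.0]
wrist_force: [-0.6, 0.5, 4.2]
gripper_width: -0.001
gripper_force: 1.8
```

Request:
carry_out(
  moves=[
    [1,0,0,0.001,0,0,0],
    [1,0,0,0,0,0,0],
  ],
)

```text
time_s: 11.65
ee_pos: [0.5975, -0.2475, 0.1124]
ee_rot: [0.0, 1.0, 0.028, 0.001]
wrist_force: [-1.1, 0.4, 6.4]
gripper_width: -0.005
gripper_force: 3.2
```

Request:
carry_out(
  moves=[
    [1,0,0,0.001,0,0,0],
    [1,0,0,0,0,0,0],
  ],
)

```text
time_s: 11.85
ee_pos: [0.5975, -0.2475, 0.1114]
ee_rot: [0.0, 1.0, 0.028, 0.001]
wrist_force: [-1.4, 0.4, 6.7]
gripper_width: 0.003
gripper_force: 3.4
```

Request:
carry_out(
  moves=[
    [1,0,0,0.001,0,0,0],
    [1,0,0,0,0,0,0],
  ],
)

```text
time_s: 12.05
ee_pos: [0.5975, -0.2476, 0.1105]
ee_rot: [0.0, 1.0, 0.028, 0.001]
wrist_force: [-1.9, 1.4, 6.6]
gripper_width: 0.0
gripper_force: 3.4
```

Request:
carry_out(
  moves=[
    [1,0,0,0.001,0,0,0],
    [1,0,0,0,0,0,0],
  ],
)

```text
time_s: 12.25
ee_pos: [0.5975, -0.2476, 0.1102]
ee_rot: [0.001, 1.0, 0.028, 0.001]
wrist_force: [-3.7, 2.4, 10.0]
gripper_width: -0.004
gripper_force: 5.5
```

```bash
python3 t.py w9
```

```text
12.4 [ 0.59750165 -0.2475793   0.11015813] [-3.80226187  2.15043599 10.77887005]
A 25831 [-0.00209341 -0.00160742  0.11545866]
B 29159 [-0.00133132 -0.00062468  0.11524624]
```

Request:
carry_out(
  moves=[
    [1,0,0,0.001,0,0,0],
    [1,0,0,0.001,0,0,0],
    [1,0,0,0,0,0,0],
    [1,0,0,0,0,0,0],
  ],
)

```text
time_s: 12.85
ee_pos: [0.5975, -0.2476, 0.1101]
ee_rot: [0.001, 1.0, 0.028, 0.001]
wrist_force: [-8.7, 4.6, 23.1]
gripper_width: 0.002
gripper_force: 11.4
```

Request:
carry_out(
  moves=[
    [1,0,0,0.001,0,0,0],
    [1,0,0,0,0,0,0],
    [1,0,0,0,0,0,0],
  ],
)

```text
time_s: 13.15
ee_pos: [0.5976, -0.2476, 0.1101]
ee_rot: [0.001, 1.0, 0.028, 0.001]
wrist_force: [-10.7, 5.3, 28.9]
gripper_width: -0.001
gripper_force: 14.4
```

Request:
carry_out(
  moves=[
    [1,0,0,-0.004,0,0,0],
    [1,0,0,-0.01,0,0,0],
    [1,0,0,-0.02,0,0,0],
    [1,0,0,-0.03,0,0,0],
    [1,0,0,-0.03,0,0,0],
    [1,-0.03,0,0,0,0,0],
    [1,-0.03,0,0,0,0,0],
    [1,0,0,0,0,0,0],
    [1,0,0,0,0,0,0],
    [1,0,0,0,0,0,0],
  ],
)

```text
time_s: 14.15
ee_pos: [0.5379, -0.2507, 0.1994]
ee_rot: [0.0, 1.0, 0.028, 0.0]
wrist_force: [-0.7, 0.5, -0.3]
gripper_width: 0.001
gripper_force: 0.0
```

```bash
python3 t.py w10
```

```text
14.3 [ 0.53780049 -0.25061189  0.19910277] [-0.07281775 -0.10150895 -0.06713552]
A 20863 [-0.00155501 -0.00157881  0.11536533]
B 20809 [-0.00182038  0.00011957  0.11518358]
```

The lid now sits flush, at 0.1154 m against its neighbour's 0.1152 m, and level. It held firm under 29 N, and the hand is clear.

```bash
python3 -c "
from h import *
print(workorder.close_job())"
```

```text
the job is handed in; nothing more can be done
None
```

The rightmost lid was the loose one: it rocked by 0.034 rad under about 1.2 N at its front edge, I pressed its knob home so it now sits level and flush with its neighbour, and I handed the job in with the hand clear; the hand-in gave no verdict, and I did not edge-press the other three lids or re-check the jars and bowls.

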